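# Hold the spring clamp of the loading drawer open at its index

### The job

Slide the drawer of the low cream loading station fully open to its stop; inside it, pull the spring-loaded clamp slide by its upright round post towards the drawer's front until the slide's small side pointer is level with the fin of the index clip beside it. The clamp springs shut when let go, so keep hold of it there: the program finishes while still holding it at the index, with the drawer fully open, so that a workmate can load a part. Do not shift the index clip, leave the collars in the drawer's side compartment and leave the loose things on the bench where they are.

Things in the scene. Friction and masses are not known exactly. Their poses are not given: they have to be found in the camera images.
- station: Loading station; its origin is the lower middle of its front, on the bench. A low cream sheet-metal housing fixed to the bench, 280 mm deep (x), 270 mm wide (y), 115 mm high, flat-topped but for a small dark boss (25 mm high) at the back. Its axes: +x from the front to the back, so the drawer and the clamp are pulled along -x; +z up. The closed drawer's front face is at its x = 0. Place and yaw differ each time.
- drawer (a joint): How far the drawer is pulled out along the station's -x, m: 0 closed, 0.170 at its stop (fully open); starts 0 to 0.02. Friction about 1.5 N; it stays where left, but pulling the clamp also pulls the drawer towards open. Front panel 15 mm thick, 264 mm wide, top 100 mm above the bench; side walls' tops at 62 mm, floor at 20 mm. Clamp on its -y side, collar compartment on its +y side.
- drawer_handle (a point): Middle of the drawer's horizontal steel bar handle: bar 11 mm thick, 120 mm long along the station's y, 78 mm above the bench, 40 mm in front of the drawer's front panel (centre to face), free from above; its two mounts are 52 mm either side of the middle. Axes are the station's. Moves with the drawer.
- clamp: Spring clamp slide: dark steel block 50 x 50 mm, top 48 mm above the bench, with an upright plain steel post and a small pointer on its +y side. Origin on the post's axis at the drawer floor, 20 mm above the bench; axes are the station's. It slides along the station's -x in the drawer by up to 55 mm from rest (shut); a spring pulls it back with 4.8 N at rest plus 0.12 N per mm (9.6 N at 40 mm).
- clamp_post (a point): Centre of the top of the clamp's upright post: 18 mm diameter, top 94 mm above the bench, free to grasp 46 mm down from here to the block; clear for fingers above 62 mm but for the front panel, 40 mm or more ahead of its axis at the mark. 95 mm behind the drawer's front face when the clamp is at rest.
- clamp_pointer (a point): Tip of the clamp's pointer, a 3 mm wide steel blade, 48 mm to the +y side of the post's axis, at the same station x as that axis.
- index_line (a point): The mark: near end of the 3 mm thick steel fin on the black index clip that sits on a small aluminium rail on the clamp's +y side. Axes are the station's. The clamp is at the mark when its pointer's tip has the same station x as this point. It moves with the drawer.
- index (a joint): Setting of the index clip along its rail, m: how far the resting clamp must be pulled to reach the mark. 0.020 to 0.040, different each time; stiff friction (40 N) keeps the clip in place, and nobody should move it.
- collar_a: Loose steel collar, 44 mm outer diameter, 18 mm high, in the drawer's +y side compartment; origin at its underside. Leave in there.
- collar_b: Loose dark steel collar, 40 mm outer diameter, 22 mm high, in the same compartment; origin at its underside. Leave in there.
- flange: Loose dark steel flange, 76 mm diameter, 32 mm high, standing on the bench to the right; origin at its underside. Bystander.
- wrench: Wrench lying on the bench to the left. Bystander.
- screwdriver: Screwdriver lying on the bench to the right. Bystander.
- oiler: White oil bottle standing on the bench, 56 mm diameter, 140 mm high, to the right; origin at its underside. Bystander.
- tin: Open aluminium cup, 80 mm diameter, 70 mm high, to the left; origin at its underside. Bystander.

How it is judged:
By the outcome, as a careful person would: the job done as asked, in the order asked, and still so for the second after the job is handed in, while the arm keeps its last pose, push and grip.
It also fails if it takes over 46 s, if anything falls off the work surface, if the arm or the gripper's body presses on something with over 40 N, if the wrist force passes 120 N, or if a joint passes its speed limit or range.

### The arm

A 6-joint arm with a two-finger parallel gripper is mounted at the origin on the work surface. World frame = base frame: x ahead of the robot, y to its left, z up, the work surface at z = 0. Lengths are in m, angles in rad, forces in N, time in s.
With the tool pointing down it reaches from about 0.4 to 0.825 m from the base axis. Payload 7 kg.
Tool frame: the origin (TCP) lies at the very end of the fingers, on their centre line; the grasp point (between the pads) lies 19 mm behind it; z points along the fingers, x is the direction in which the jaws open and shut, and the axes are right-handed (so a half turn about z gives the same grasp; the last joint's range is limited). The gripper opens to 88 mm and grips with 3 to 60 N. Pads are 19 mm wide; open, the fingers measure 130 mm over their backs; the gripper's body (78 mm by 193 mm) begins 47 mm behind the grasp point.
Start: joints at [-0.953, 0.359, 0.012, 0, -1.224, -0.288], TCP at [0.219, -0.639, 0.227] pointing down, gripper open.
Joint ranges: [-3.07, 3.07], [-1.43, 2.12], [-1.02, 1.25], [-3.03, 1.67], [-3.05, -0], [-3.03, 3.03]. Speed limits (rad/s): [2.39, 2.39, 3.01, 3.14, 3.14, 3.14].

### API

Orientations are given as [roll, pitch, yaw] about the fixed x, y, z axes, in that order (R = Rz(yaw) Ry(pitch) Rx(roll)).
In Python, from station import telemetry, grab_frame, arm, regions_of, pinpoint gives the robot as it stands. The module is installed in compiled form; this text tells all that it offers.
- The arm moves only by the shell command python3 -m inch 'ROWS' [FORCE]. ROWS is text: rows parted by semicolons, each of 7 numbers parted by spaces: the opening, from 0 (shut) to 1 (fully open), then the shift along the world's x, y, z in cm, then the turn, a rotation vector about the world's x, y, z in degrees. A call has 1 to 12 rows; each row is the pose to reach, as a shift and turn from the pose measured when the call began; what a row does not reach only later rows make up. A row lasts 1/8 s, in which the tool goes at most 62.5 mm and 10.7 degrees, less where a joint would pass 70% of its speed; a pose out of reach is approached as far as the arm can. A call with a gripper value outside its range is refused whole. The fingers move at their own pace and stop on an object; FORCE is the grip in N (left out, the last holds). Time passes only in rows, so rows that repeat a pose let the fingers close. It gives the time, the measured TCP pose, the force and the opening at its end, in the units of the state.
- telemetry.get_state(): the state, without advancing time (a new reading comes with each control period).
- grab_frame(name): name is "scene" or "top" or "wrist"; returns a dict with "pixels" (400x640x3 uint8, red, green, blue), "fx", "fy", "cx", "cy" (pixels), "R" (3x3) and "t" (3): a world point X has camera coordinates R X + t. Camera axes: x right, y down, z forward; pixel columns grow to the right and rows downward; lengths in m; the calibration is good to about 2 mm. The wrist camera is an equidistant fisheye: a pixel r from the principal point sees the ray r / f radians off the axis. A picture is of the moment at which its call begins. There is no depth.
- arm.job_done(): hands the job in, once; it reports no verdict.
Trained networks look in the newest picture that a camera, given by its name, has taken for a name from the list of things; names that differ only in an ending like _2 or _b are one class to them, and where a whole thing is asked for, a point or a joint stands for the part that bears it (a point fixed in the world has none). Each returns a list of dicts, best first, with "p" (0 to 1); they miss things now and then, are a little off and sometimes report something else, mostly with a low value. They report only what shows in the picture. A call takes as long as a camera call.
- regions_of(camera, name): "pixels" (400x640 bool, what is visible of it) and "bbox" ([left, top, right, bottom] in pixels, round what is visible of it).
- pinpoint(camera, name): "location" ([column, row] in pixels: a listed point, or the origin of a listed thing).
The state is a dict: "t": time; "q": joint angles; "qd": joint speeds; "joint_efforts": joint torques, N m; "eef_pos": TCP position; "ee_rot": TCP orientation; "force": force on the tool from outside, world axes, zero at the start; "moment": the same for the moment, N m; "width": finger opening in m.
Only numpy, scipy, OpenCV 4.12 (cv2) and the standard library are available. Lean on these libraries where they do the work, as an engineer would, in place of code of your own. Each camera call takes 0.05 s, during which the arm holds its last target. There are 200 camera calls.

## Working session

There is one attempt and no reset: what is moved stays moved. The work goes in short steps, Python scripts to look and compute and a shell command to move; the robot and the scene stay as the last step left them, time stands still between calls to the robot, and variables do not carry over. Pictures are saved under pics/ and viewed, about 8 in all and at most 12, crops included, and the job is handed in when it is done.

```bash
mkdir -p pics; cat > h.py <<'E'
import numpy as np, cv2
from station import telemetry, grab_frame, arm, regions_of, pinpoint
def ray(f,uv):
    d=(np.array(uv,float)-[f["cx"],f["cy"]])
    if f.get("fish"):
        r=np.hypot(*d)/f["fx"]; n=d/(np.hypot(*d)+1e-9); c=np.array([*(n*np.sin(r)),np.cos(r)])
    else: c=np.array([d[0]/f["fx"],d[1]/f["fy"],1])
    R=np.array(f["R"]);t=np.array(f["t"])
    return -R.T@t, R.T@c
def grab(n):
    f=grab_frame(n); f["fish"]=n=="wrist"; return f
def atz(f,uv,z):
    o,d=ray(f,uv); return o+d*(z-o[2])/d[2]
def save(f,name,crop=None,s=1):
    p=f["pixels"][:,:,::-1]
    if crop: p=p[crop[1]:crop[3],crop[0]:crop[2]]
    cv2.imwrite("pics/"+name,cv2.resize(p,None,fx=s,fy=s,interpolation=cv2.INTER_CUBIC))
E
python3 - <<'E'
from h import *
Z=dict(station=0,drawer_handle=.078,clamp_post=.094,clamp_pointer=None,index_line=None)
for c in("top","scene"):
    f=grab(c); save(f,c+"0.png")
    for n in Z:
        for r in pinpoint(c,n)[:2]:
            print(c,n,round(r["p"],2),np.round(r["location"],1), np.round(atz(f,r["location"],Z[n] if Z[n] is not None else .048),4))
s=telemetry.get_state(); print(s["t"],s["eef_pos"],s["ee_rot"],s["width"],s["force"])
E
```

```text
top station 0.85 [327.2 143.9] [ 0.7009 -0.0459  0.    ]
top drawer_handle 0.85 [328.5 161.8] [ 0.6329 -0.0455  0.078 ]
top index_line 0.34 [436.8 214.6] [ 0.4705 -0.3714  0.048 ]
scene station 0.85 [344.2 247.1] [ 0.6843 -0.0397  0.    ]
scene drawer_handle 0.89 [330.6 219. ] [ 0.631  -0.0306  0.078 ]
0.6 [ 0.21860927 -0.63859483  0.22658167] [3.14154198e+00 2.97476966e-05 1.90060993e+00] 0.0876624769539339 [ 0.88725956 -0.8394424   0.01739387]
```

View pics/top0.png

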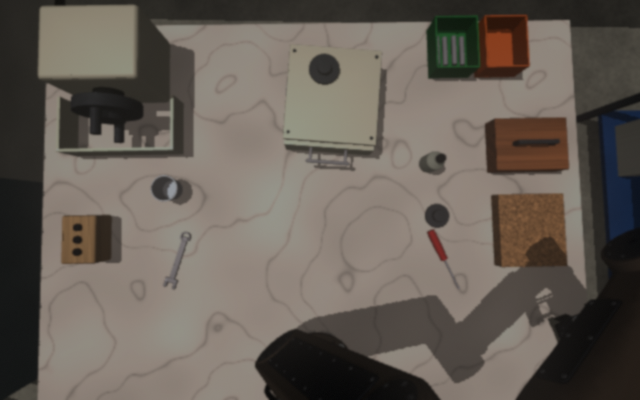

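View pics/scene0.png

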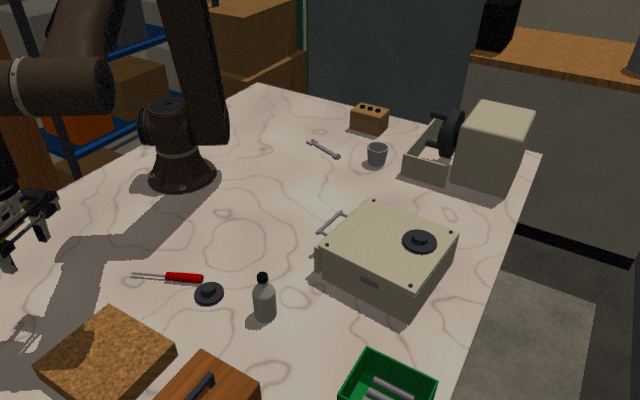

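The top view shows the station at about (330,100), with the handle at (330,162). It faces the robot and is turned slightly clockwise. I'll go above the handle and look from close by.

```bash
python3 -m inch '0.6 34 59 5 0 0 68;0.6 34 59 5 0 0 68;0.6 34 59 5 0 0 68;0.6 34 59 5 0 0 68;0.6 34 59 5 0 0 68;0.6 34 59 5 0 0 68;0.6 34 59 5 0 0 68;0.6 34 59 5 0 0 68;0.6 34 59 5 0 0 68;0.6 34 59 5 0 0 68;0.6 34 59 5 0 0 68;0.6 34 59 5 0 0 68' 40
python3 - <<'E'
from h import *
f=grab("wrist"); save(f,"w1.png")
for n,z in dict(station=0,drawer_handle=.078).items():
    for r in pinpoint("wrist",n)[:2]: print(n,r["p"],r["location"],atz(f,r["location"],z))
f=grab("top");
for n,z in dict(station=0,drawer_handle=.078).items():
    for r in pinpoint("top",n)[:2]: print(n,r["p"],r["location"],atz(f,r["location"],z))
# yaw from housing lid corner screws (top frame approx px)
P=[atz(f,p,.115)[:2] for p in [(294,50),(376,57),(288,131),(374,142)]]
print(np.round(P,4))
print(telemetry.get_state()["q"])
E
```

```text
t: 2.1
eef_pos: [0.5602, -0.0454, 0.2764]
ee_rot: [3.141, 0.0, 3.091]
force: [-0.6, -1.3, -0.1]
width: 0.0526
station 0.9 [234.2, 166.2] [ 0.68519535 -0.04326352  0.        ]
drawer_handle 0.67 [259.5, 179.6] [ 0.63230359 -0.03975728  0.078     ]
[[ 0.9578  0.05  ]
 [ 0.9334 -0.1889]
 [ 0.7191  0.0707]
 [ 0.683  -0.1761]]
[ 2.60704696e-01  1.40506906e-01 -1.65482177e-01  1.23260414e-05
 -1.26456446e+00 -3.16237175e-01]
```

View pics/w1.png

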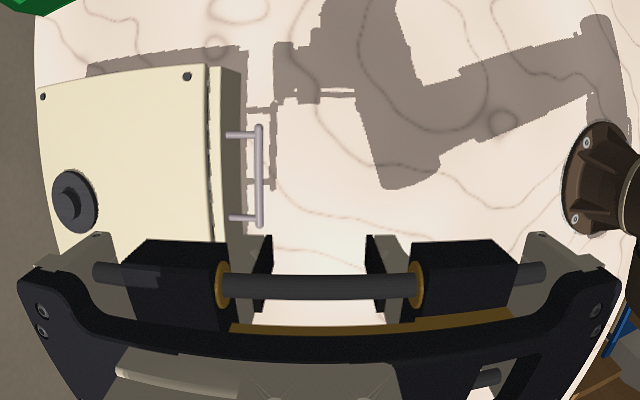

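The wrist view shows the handle bar between about (260,127) and (260,226), the lid screws at (43,97) and (187,76), and the drawer nearly closed. Next I'll compute the yaw from these points.

```bash
python3 - <<'E'
from h import *
f=grab("wrist")
r=regions_of("wrist","drawer_handle"); print([(x["p"],x["bbox"]) for x in r[:2]])
a,b=[atz(f,p,.078) for p in[(260,128),(259.5,224)]]; print(a,b,np.degrees(np.arctan2(-(a-b)[0],(a-b)[1])))
a,b=[atz(f,p,.115) for p in[(43,97),(187,76)]]; d=a-b; print(a,b,np.degrees(np.arctan2(d[1],d[0])))
a,b=[atz(f,p,.115) for p in[(205,65),(210,240)]];d=a-b; print(a,b,np.degrees(np.arctan2(-d[0],d[1])))
E
```

```text
[(0.93, [203.3, 69.6, 260.2, 253.9])]
[ 0.62370388 -0.10610017  0.078     ] [0.63695559 0.01325322 0.078     ] 173.66444192979597
[ 0.93362095 -0.19625789  0.115     ] [ 0.69343342 -0.17407061  0.115     ] -5.277708617383167
[ 0.67149418 -0.1827889   0.115     ] [0.69228302 0.01666882 0.115     ] 174.04972605348564
```

```bash
python3 -m inch '0.32 7 0 -3 0 0 -3;0.32 7 0 -8 0 0 -3;0.32 7 0 -12 0 0 -3;0.32 7 0 -14 0 0 -3;0.32 7 0 -14 0 0 -3' 40
python3 - <<'E'
from h import *
f=grab("wrist"); save(f,"w2.png")
a,b=None,None
for r in pinpoint("wrist","drawer_handle")[:2]: print(r["p"],r["location"],atz(f,r["location"],.078))
E
```

```text
t: 3.12
eef_pos: [0.627, -0.0504, 0.1351]
ee_rot: [-3.141, -0.003, 3.033]
force: [0.2, -0.2, 1.1]
width: 0.0284
0.77 [311.6, 227.0] [ 0.63347237 -0.04063525  0.078     ]
```

View pics/w2.png

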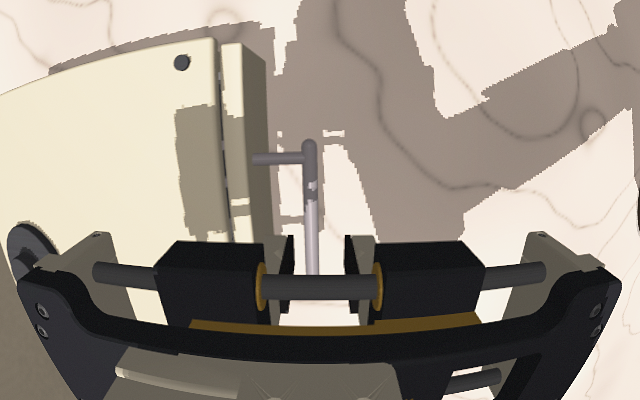

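The bar at (312,240) lies between the fingertips at 292 and 348. I'll shift +4 mm in x, lower, grip, and pull along (-cos6°, +sin6°) for about 17.5 cm.

```bash
python3 -m inch '0.32 0.5 0.6 -1 0 0 0;0.32 0.5 0.6 -4 0 0 0;0.32 0.5 0.6 -7 0 0 0;0.32 0.5 0.6 -7 0 0 0;0 0.5 0.6 -7 0 0 0;0 0.5 0.6 -7 0 0 0;0 0.5 0.6 -7 0 0 0' 40
```

```text
t: 4.1
eef_pos: [0.6345, -0.0438, 0.0693]
ee_rot: [3.141, 0.004, 3.034]
force: [-2.3, 1.4, 4.7]
width: 0.01
```

```bash
python3 -m inch '0 -1 0.1 0 0 0 0;0 -3 0.3 0 0 0 0;0 -5 0.5 0 0 0 0;0 -7 0.7 0 0 0 0;0 -9 0.9 0 0 0 0;0 -11 1.1 0 0 0 0;0 -13 1.3 0 0 0 0;0 -14 1.5 0 0 0 0;0 -14.5 1.5 0 0 0 0;0 -14.5 1.5 0 0 0 0' 40
```

```text
t: 5.35
eef_pos: [0.4871, -0.0301, 0.0693]
ee_rot: [-3.14, 0.001, 3.033]
force: [-2.1, -7.0, 0.9]
width: 0.0098
```

```bash
python3 -m inch '0 -0.5 0 0 0 0 0;0 -1 0 0 0 0 0;0 -1.5 0.05 0 0 0 0;0 -2 0.1 0 0 0 0;0 -2 0.1 0 0 0 0' 40
```

```text
t: 5.98
eef_pos: [0.4776, -0.0282, 0.0704]
ee_rot: [3.139, 0.019, 3.037]
force: [44.6, -19.4, -46.9]
width: 0.0096
```

```bash
python3 -m inch '0 -0.3 0.03 0 0 0 0;0 -0.6 0.06 0 0 0 0;0 -0.6 0.06 0 0 0 0' 40
```

```text
t: 6.35
eef_pos: [0.4778, -0.0282, 0.0703]
ee_rot: [3.139, 0.03, 3.039]
force: [35.7, -21.4, -40.9]
width: 0.0095
```

The drawer stopped at about 40 N, and the 158 mm of travel plus the initial opening agrees with the stop. I'll relax, let go, rise, turn by -90° and look.

```bash
python3 -m inch '0 0 0 0 0 0 0;0.3 0 0 0 0 0 0;0.3 0 0 0 0 0 0;0.3 0 0 4 0 0 0;0.8 0 0 9 0 0 -10;0.8 3 -2 14 0 0 -30;0.8 5 -4 18 0 0 -50;0.8 5 -4 18 0 0 -70;0.8 5 -4 18 0 0 -90;0.8 5 -4 18 0 0 -90;0.8 5 -4 18 0 0 -90;0.8 5 -4 18 0 0 -90' 40
python3 - <<'E'
from h import *
f=grab("wrist"); save(f,"w3.png"); 
for c in("wrist","top"):
    if c=="top": f=grab(c)
    for n,z in dict(station=0,drawer_handle=.078,clamp_post=.094,clamp_pointer=.045,index_line=.045,clamp=.02).items():
        for r in pinpoint(c,n)[:1]: print(c,n,round(r["p"],2),np.round(r["location"],1),np.round(atz(f,r["location"],z),4))
E
```

```text
t: 7.85
eef_pos: [0.5271, -0.0679, 0.2505]
ee_rot: [3.139, 0.03, 1.546]
force: [0.5, -0.1, 0.3]
width: 0.07
wrist station 0.81 [343.1 267.3] [ 0.6886 -0.0422  0.    ]
wrist drawer_handle 0.92 [358.8 130.9] [ 0.4775 -0.029   0.078 ]
wrist clamp_post 0.78 [313.9 250.4] [ 0.6097 -0.0802  0.094 ]
wrist clamp_pointer 0.72 [350.8 237.1] [ 0.6165 -0.0346  0.045 ]
wrist index_line 0.47 [352.1 212.6] [ 0.5826 -0.0334  0.045 ]
wrist clamp 0.9 [314.4 225.1] [ 0.6094 -0.0827  0.02  ]
top station 0.65 [328.6 147. ] [ 0.6908 -0.0501  0.    ]
top drawer_handle 0.24 [298.8 164.5] [0.6264 0.0426 0.078 ]
top index_line 0.17 [430.8 163.9] [ 0.6255 -0.3599  0.045 ]
```

View pics/w3.png

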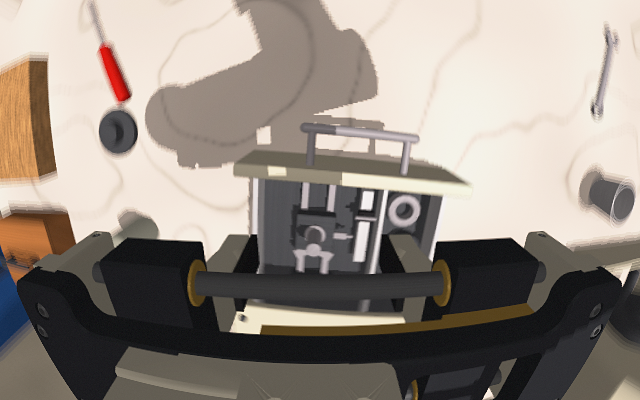

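The wrist view shows the open drawer with the post at (314,237), the pointer at (350,237) and the clip fin at about (352,213). The estimated pull is 34 mm. I'll go above the post, square up and take a closer look.

```bash
python3 -m inch '0.6 3 -0.4 -2 1 0 -4;0.6 6 -0.8 -6 1.7 0 -4;0.6 8.3 -1.2 -9 1.7 0 -4;0.6 8.3 -1.2 -9 1.7 0 -4;0.6 8.3 -1.2 -9 1.7 0 -4' 50
python3 - <<'E'
from h import *
f=grab("wrist"); save(f,"w4.png",(220,110,480,310),3)
for n,z in dict(drawer_handle=.078,clamp_post=.094,clamp_pointer=.045,index_line=.045).items():
    for r in pinpoint("wrist",n)[:1]: print(n,round(r["p"],2),np.round(r["location"],1),np.round(atz(f,r["location"],z),4))
E
```

```text
t: 9.18
eef_pos: [0.6107, -0.0803, 0.1607]
ee_rot: [3.141, 0.0, 1.482]
force: [-0.3, -0.6, 0.9]
width: 0.0524
drawer_handle 0.81 [372.2  36.1] [ 0.4801 -0.0274  0.078 ]
clamp_post 0.69 [315.7 204.2] [ 0.6063 -0.0823  0.094 ]
clamp_pointer 0.57 [368.3 188.8] [ 0.6123 -0.0342  0.045 ]
index_line 0.55 [372.3 158.3] [ 0.5838 -0.0291  0.045 ]
```

View pics/w4.png

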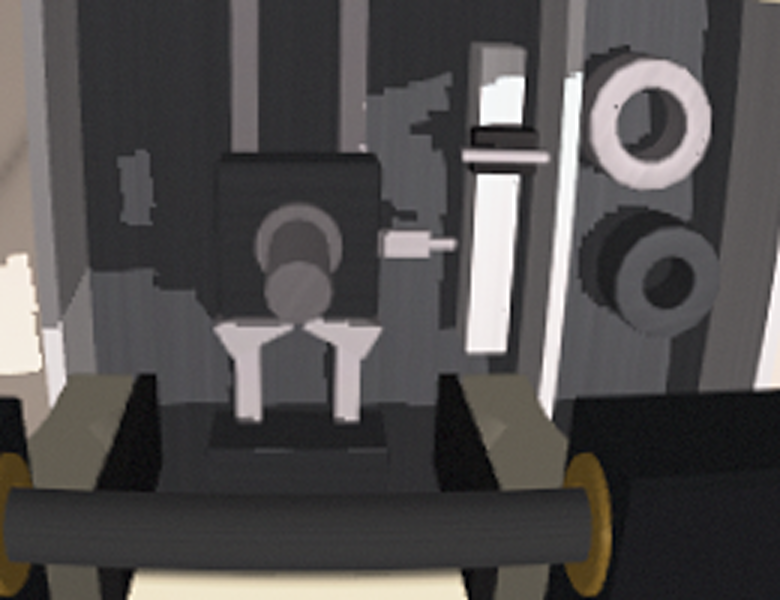

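The crop shows the post top at px (319.3,207.3), the pointer tip at (372,191.3) and the fin's near end at (374.7,162), with the fin clear of the pointer. I'll solve for the distances.

```bash
python3 - <<'E'
from h import *
f=grab("wrist"); 
psi=np.radians(-5.5); ex=np.array([np.cos(psi),np.sin(psi)]); ey=np.array([-ex[1],ex[0]])
post=atz(f,(319.3,207.3),.094); print("post",post, "cam",-np.array(f["R"]).T@f["t"])
for z in(.03,.035,.04,.045,.05,.055,.06):
    p=atz(f,(372,191.3),z)[:2]; q=atz(f,(374.7,162),z)[:2]
    print(z,"ptr-post",np.round([ex@(p-post[:2]),ey@(p-post[:2])],4),"idx-post",np.round([ex@(q-post[:2]),ey@(q-post[:2])],4))
f=grab("scene"); save(f,"s5.png",(250,190,410,310),5)
for n in("clamp_post","clamp_pointer","index_line"): print(n,[(r["p"],r["location"]) for r in pinpoint("scene",n)[:1]])
E
```

```text
post [ 0.60975925 -0.07943485  0.094     ] cam [ 0.52934946 -0.07301287  0.32021282]
0.03 ptr-post [0.0058 0.0523] idx-post [-0.0237  0.0534]
0.035 ptr-post [0.0043 0.0514] idx-post [-0.0247  0.0524]
0.04 ptr-post [0.0028 0.0505] idx-post [-0.0257  0.0515]
0.045 ptr-post [0.0013 0.0495] idx-post [-0.0267  0.0506]
0.05 ptr-post [-0.0002  0.0486] idx-post [-0.0277  0.0496]
0.055 ptr-post [-0.0017  0.0477] idx-post [-0.0286  0.0487]
0.06 ptr-post [-0.0032  0.0468] idx-post [-0.0296  0.0477]
clamp_post [(0.8, [315.9, 222.2])]
clamp_pointer [(0.85, [327.7, 224.8])]
index_line [(0.59, [319.5, 221.5])]
```

View pics/s5.png

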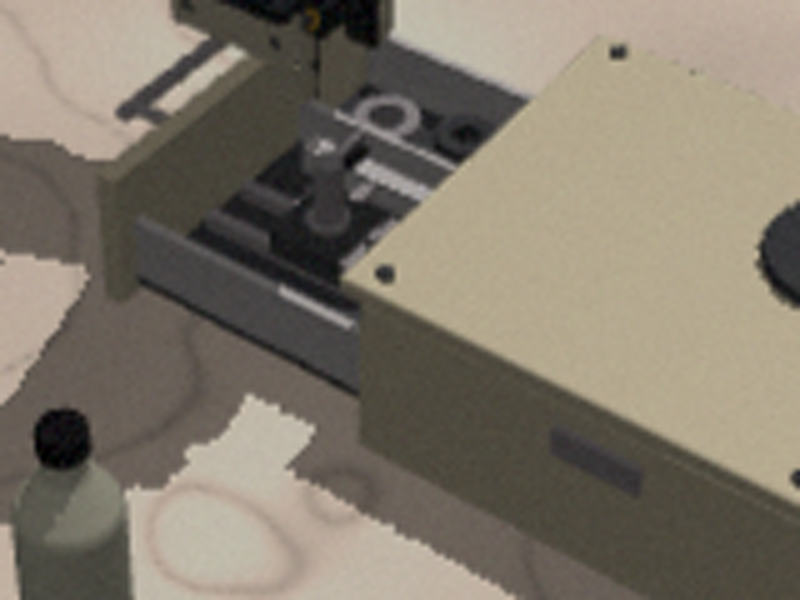

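```bash
python3 -m inch '0.5 0 0 -2 0 0 0;0.5 -0.1 0 -5 0 0 0;0.5 -0.1 0 -8 0 0 0;0.5 -0.1 0 -9.5 0 0 0;0.5 -0.1 0 -9.5 0 0 0;0 -0.1 0 -9.5 0 0 0;0 -0.1 0 -9.5 0 0 0;0 -0.1 0 -9.5 0 0 0;0 -0.1 0 -9.5 0 0 0' 55
```

```text
t: 10.8
eef_pos: [0.6101, -0.08, 0.0665]
ee_rot: [3.139, -0.0, 1.482]
force: [-0.8, 0.7, 3.4]
width: 0.017
```

Gripped: width 17 mm on the 18 mm post. I'll pull 24 mm, then look.

```bash
python3 -m inch '0 -0.5 0.05 0 0 0 0;0 -1 0.1 0 0 0 0;0 -1.5 0.15 0 0 0 0;0 -2 0.2 0 0 0 0;0 -2.4 0.23 0 0 0 0;0 -2.4 0.23 0 0 0 0' 55
python3 - <<'E'
from h import *
f=grab("wrist"); save(f,"w6.png",(260,100,460,250),4)
for n in("clamp_pointer","index_line","drawer_handle"): print(n,[(r["p"],r["location"]) for r in pinpoint("wrist",n)[:1]])
E
```

```text
t: 11.55
eef_pos: [0.5876, -0.0778, 0.0665]
ee_rot: [3.136, -0.0, 1.483]
force: [6.1, -3.9, -6.8]
width: 0.0166
clamp_pointer [(0.92, [392.1, 235.2])]
index_line [(0.95, [391.0, 222.3])]
drawer_handle [(0.91, [402.0, 39.2])]
```

View pics/w6.png

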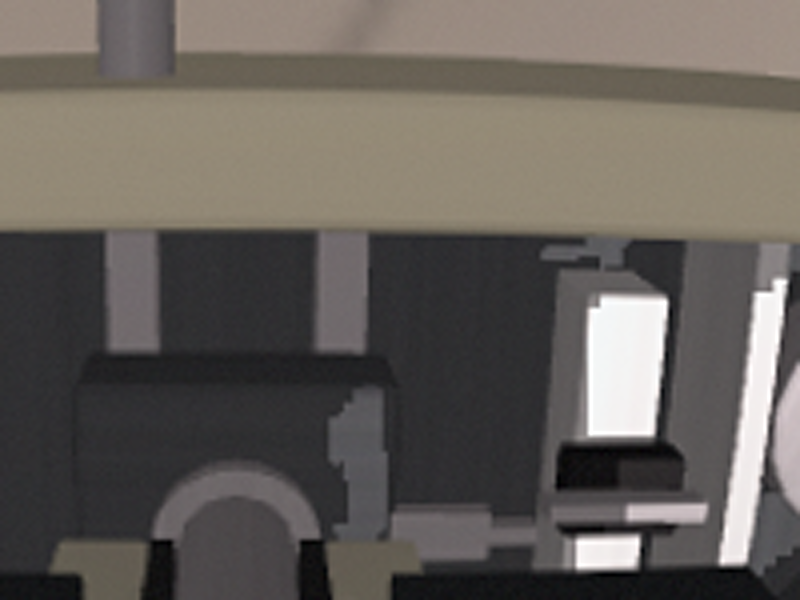

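The crop shows the pointer tip at px (394.3,232.5) and the fin's near end at (398.3,227), so a few mm remain. I'll triangulate the fin from the two wrist views.

```bash
python3 - <<'E'
from h import *
psi=np.radians(-5.5); ex=np.array([np.cos(psi),np.sin(psi)]); ey=np.array([-ex[1],ex[0]])
f=grab("wrist")
for z in(.04,.045,.05,.055):
    p=atz(f,(394.3,232.5),z)[:2]; q=atz(f,(398.3,227),z)[:2]
    print(z,"ptr",p,"idx",q,"diff along x",ex@(q-p), "ptr-tcp",ex@(p-telemetry.get_state()["eef_pos"][:2]),ey@(p-telemetry.get_state()["eef_pos"][:2]))
# w4 index world: from table (post .60976,-.07943)
for z,a,b in((.04,-.0257,.0515),(.045,-.0267,.0506),(.05,-.0277,.0496),(.055,-.0286,.0487)):
    print("w4 idx",z,np.array([.60976,-.07943])+a*ex+b*ey)
E
```

```text
0.04 ptr [ 0.59452194 -0.02781715] idx [ 0.59078125 -0.02507482] diff along x -0.003986313515580722 ptr-tcp 0.0018820128238944361 0.05044629090817197
0.045 ptr [ 0.59212246 -0.02898217] idx [ 0.58848296 -0.02631402] diff along x -0.0038784742457262968 ptr-tcp -0.00039476163378880696 0.04905666215174128
0.05 ptr [ 0.58972298 -0.03014718] idx [ 0.58618467 -0.02755322] diff along x -0.00377063497587176 ptr-tcp -0.002671536091472049 0.047667033395310594
0.055 ptr [ 0.58732349 -0.03131219] idx [ 0.58388638 -0.02879241] diff along x -0.003662795706017224 ptr-tcp -0.004948310549155291 0.046277404638879895
w4 idx 0.04 [ 0.58911437 -0.02570386]
w4 idx 0.045 [ 0.58803272 -0.02650387]
w4 idx 0.05 [ 0.58694147 -0.02740342]
w4 idx 0.055 [ 0.58595936 -0.02821302]
```

```bash
python3 -m inch '0 -0.3 0.03 0 0 0 0;0 -0.5 0.05 0 0 0 0;0 -0.5 0.05 0 0 0 0;0 -0.5 0.05 0 0 0 0' 55
python3 - <<'E'
from h import *
f=grab("wrist"); save(f,"w7.png",(340,190,440,260),8)
print(telemetry.get_state()["eef_pos"])
for n in("clamp_pointer","index_line","drawer_handle"): print(n,[(r["p"],r["location"]) for r in pinpoint("wrist",n)[:1]])
E
```

```text
t: 12.3
eef_pos: [0.5844, -0.0776, 0.0666]
ee_rot: [3.133, -0.0, 1.483]
force: [7.6, -3.4, -6.2]
width: 0.0172
[ 0.58444969 -0.07754321  0.06651958]
clamp_pointer [(0.92, [393.1, 232.8])]
index_line [(0.95, [393.5, 228.6])]
drawer_handle [(0.55, [403.1, 47.3])]
```

View pics/w7.png

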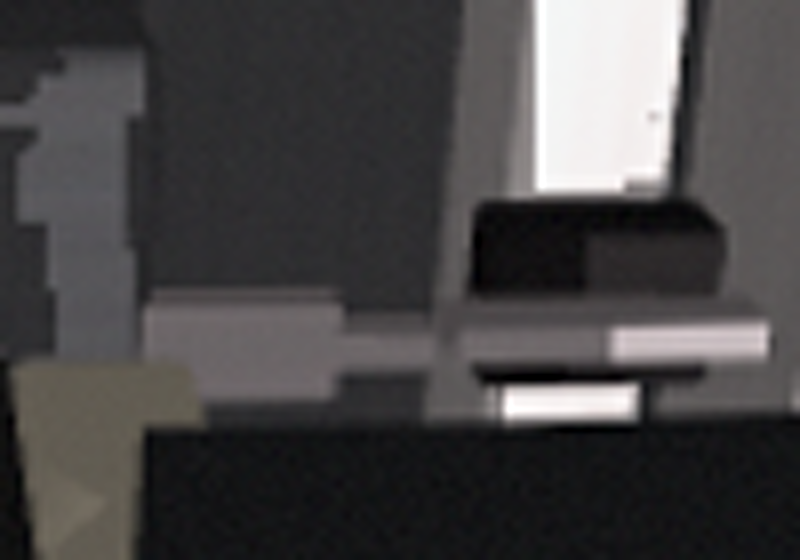

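The pointer's top face is at about crop row 352 and the fin's at about 342, so roughly 0.8–1.5 mm remain. I'll make a small correction.

```bash
python3 -m inch '0 -0.25 0.02 0 0 0 0;0 -0.25 0.02 0 0 0 0;0 -0.25 0.02 0 0 0 0;0 -0.25 0.02 0 0 0 0' 55
python3 - <<'E'
from h import *
f=grab("wrist"); a=f["pixels"][205:245,375:440]
g=grab("scene"); b=g["pixels"][200:250,290:350]
A=cv2.resize(a,None,fx=10,fy=6.5*1.54,interpolation=cv2.INTER_CUBIC)[:300]
B=cv2.resize(b,(360,300),interpolation=cv2.INTER_CUBIC)
A=cv2.resize(a,(650,400),interpolation=cv2.INTER_CUBIC)
C=np.zeros((600,800,3),np.uint8); C[:300,:360]=B; C[300:,:]=0
A2=cv2.resize(a,(430,265),interpolation=cv2.INTER_CUBIC); C[:265,365:795]=A2
w=cv2.resize(f["pixels"],(480,300)); C[300:,:480]=w
cv2.imwrite("pics/c8.png",C[:,:,::-1])
print(telemetry.get_state()["eef_pos"])
for n in("clamp_pointer","index_line","drawer_handle"):
  for c in ("wrist","scene"): print(n,c,[(r["p"],r["location"]) for r in pinpoint(c,n)[:1]])
E
```

```text
t: 13.0
eef_pos: [0.5837, -0.0775, 0.0665]
ee_rot: [3.129, -0.001, 1.483]
force: [7.7, -3.7, -6.2]
width: 0.0169
[ 0.58370968 -0.07746045  0.06652334]
clamp_pointer wrist [(0.77, [393.2, 231.0])]
clamp_pointer scene [(0.68, [319.0, 222.2])]
index_line wrist [(0.58, [390.1, 227.3])]
index_line scene [(0.44, [317.1, 220.9])]
drawer_handle wrist [(0.85, [404.2, 50.7])]
drawer_handle scene [(0.78, [286.8, 201.1])]
```

View pics/c8.png

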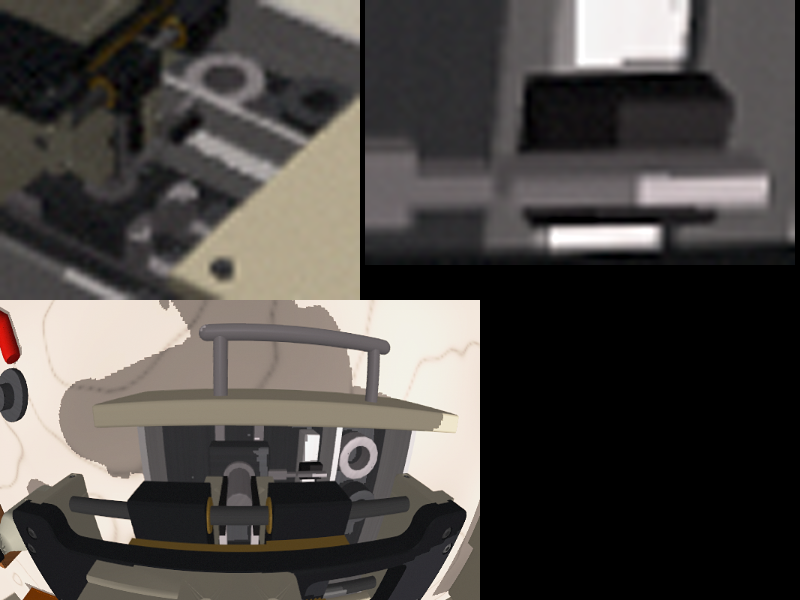

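The tops of the pointer (175–208) and fin (173–205) are level to about 0.2 mm, and the collars are still in their compartment. I'll make one last small nudge, then check stability and the drawer.

```bash
python3 -m inch '0 -0.2 0.02 0 0 0 0;0 -0.2 0.02 0 0 0 0;0 -0.2 0.02 0 0 0 0;0 -0.2 0.02 0 0 0 0;0 -0.2 0.02 0 0 0 0;0 -0.2 0.02 0 0 0 0' 55
python3 - <<'E'
from h import *
f=grab("wrist"); save(f,"w9.png",(360,195,440,255),10)
s=telemetry.get_state(); print(s["t"],s["eef_pos"],s["width"],s["force"])
for r in pinpoint("wrist","drawer_handle")[:1]: print(r["p"],atz(f,r["location"],.078))
E
```

```text
t: 14.15
eef_pos: [0.5835, -0.0775, 0.0665]
ee_rot: [3.126, -0.001, 1.483]
force: [7.8, -2.8, -6.9]
width: 0.017
14.2 [ 0.58352165 -0.07743793  0.06655623] 0.01668033508828488 [ 6.8385772  -3.0873352  -6.15529786]
0.64 [ 0.47739394 -0.0282878   0.078     ]
```

View pics/w9.png

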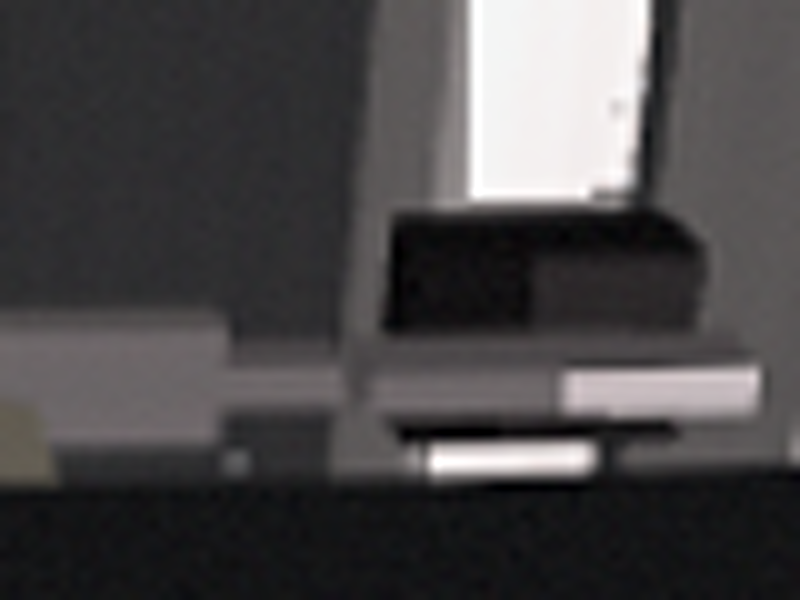

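The pointer (rows 362–410) and fin (365–415) are level, and the handle is unchanged at x = 0.477, so the drawer is still at its stop. I'm handing in while holding.

```bash
python3 -c "
from station import arm
print(arm.job_done())"
```

```text
the job is handed in; nothing more can be done
None
```

I pulled the drawer open to its stop, gripped the clamp post and pulled it about 27 mm to the index. I handed the job in at about 14 s with the post still held at a 55 N grip setting.

**Drawer:** it stopped hard at about 40 N. The handle was at x = 0.477 m both after opening and in the last check, so it stayed at the stop.

**Clamp:** in the last close-up the pointer and the fin are level to within about 0.3 mm. The steady pull from the spring was about 7 N and the grip did not slip.

**Disagreement:** an earlier, coarser wrist view put the mark at about 28 mm rather than 27 mm. I went with the closer view, because that one shows the pointer right beside the fin.

**Left alone:** I saw no sign of the clip or the collars moving. I did not check the bench items again at the end, but the arm kept well clear of them.

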